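Fit a sanding drum on the bench spindle sander

TASK

Fit the widest of the three sanding drums on the spindle of the bench sander: lower it over the spindle and, without forcing it, turn it by feel until the drive pin slips into one of the holes in its underside and the drum sits fully down on the flange. Then lay the wider of the two washers over the spindle, flat on top of the drum, ready for the nut. Handle it gently, let go of everything and leave the other things on the bench where they are.

Things in the scene. Friction and masses are not known exactly. Their poses are not given: they have to be found in the camera images.
- sander: Spindle sander fixed in the bench: aluminium plate 180 x 200 mm, 12 mm thick, with a 30 mm high switch box on one far corner; origin on the bench top at the spindle axis, z up. In its middle a steel drive flange 47 mm across, its top 20 mm above the bench. The spindle with flange and pin is braked and stays put below about 0.5 N m.
- spindle_tip (a point): Tip of the sander's upright steel spindle, on its axis: 93 mm above the bench, 73 mm above the flange. The spindle is 12 mm across, tapered over the last 3 mm.
- flange_top (a point): On the spindle axis, level with the flange's top. From the flange stands one drive pin: 6 mm across, 7 mm tall, flat-topped, its axis 18 mm from the spindle's. The spindle stopped anywhere, so the pin's direction differs every time and is NOT reported by any pose here: see it from above before the drum hides it, or find it by feel.
- drum_centre (a point): Centre (on the axis, half-way up) of the widest sanding drum, standing on the bench: 50 mm across, 56 mm tall, 0.2 to 0.4 kg, rust-brown grit outside, z up. A 13 mm bore runs right through. With the drum fitted the spindle stands 17 mm above its top. A light push of 3 to 10 N is enough while turning; more than 50 N on the sander, down and sideways together, is forcing it.
- drum_foot (a point): Centre of the widest drum's underside, 28 mm below its centre. In the underside are four blind holes 7.5 mm across, 10 mm deep, on an 18 mm radius, 90 degrees apart, the first along the drum's x axis. Not in line, the drum rests on the pin 7 mm above the flange; within about 4 degrees of line the pin enters and it drops. Any 90 degree turn passes one hole.
- washer_centre (a point): Centre of the wider washer, lying flat on the bench: a steel ring 36 mm across, 7 mm thick, bore 13 mm, 45 g; z up. On the fitted drum its centre is 3.5 mm above the drum's top (79.5 mm above the bench) and the spindle stands 10 mm proud of it.
- drum_mid_centre (a point): Centre of another sanding drum, 38 mm across and 56 mm tall, standing on the bench: to be left alone.
- drum_slim_centre (a point): Centre of the slimmest sanding drum, 26 mm across and 56 mm tall, standing on the bench: to be left alone.
- washer_small_centre (a point): Centre of the small washer, 23 mm across and 7 mm thick, lying on the bench: to be left alone.
- nut: Hexagon nut, 21 mm across corners, 10 mm thick, origin under its centre: to be left alone.
- spanner: Open-ended spanner 190 mm long lying along its x axis, 8 mm thick: to be left alone.
- camera_plate: Black camera quick-release plate 120 x 38 x 10 mm with a 10 mm screw stub, long along its x axis: to be left alone.
- lens_cap: Black lens cap, 78 mm across and 9 mm thick: to be left alone.
- carving: Small carved root standing upright, some 110 mm across its branches and 140 mm tall, origin under its trunk: to be left alone.
Not all that is in view belongs to the job. What is shaped like the part that bears washer_centre but brown or red is not meant.

How it is judged:
By the outcome, as a careful person would: the job done as asked, in the order asked, and still so for the second after the job is handed in, with the robot touching nothing.
It also fails if it takes over 72 s, if anything falls off the work surface, if the arm or the gripper's body presses on something with over 40 N, if the wrist force passes 120 N, or if a joint passes its speed limit or range.

ROBOT

A 6-joint arm with a two-finger parallel gripper is mounted at the origin on the work surface. World frame = base frame: x ahead of the robot, y to its left, z up, the work surface at z = 0. Lengths are in m, angles in rad, forces in N, time in s.
With the tool pointing down it reaches from about 0.375 to 0.975 m from the base axis. Payload 3.8 kg.
Tool frame: the origin (TCP) lies on the mounting face of the last link; the fingertips stand 173 mm ahead of it and the grasp point (between the pads) lies 155 mm ahead of it; z points along the fingers, y is the line along which they close (so a half turn about z gives the same grasp; the last joint's range is limited). The gripper opens to 85 mm and grips with 20 to 120 N. Pads are 22 mm wide; open, the fingers measure 114 mm over their backs; the gripper's body (76 mm by 85 mm) begins 54 mm behind the grasp point. The pads swing forward as they close: fully open they stand 13 mm farther back than shut.
Start: joints at [-1.21, 0.264, 1.604, -0, 1.274, -0.037], TCP at [0.261, -0.622, 0.405] pointing down, gripper open.
Joint ranges: [-2.63, 2.63], [-0.94, 2.18], [0.31, 2.57], [-1.31, 4.45], [0, 2.66], [-2.55, 2.55]. Speed limits (rad/s): [2.57, 2.57, 3.14, 3.14, 3.14, 3.14].

INTERFACE

Orientations are given as a rotation vector (axis times angle).
In Python, from workcell import bot gives the robot as it stands.
- The arm moves only by the tool drive_tool, never from a script. Its argument "increments" is a list of rows, each an object with "delta_pos": the shift along the tool's x, y, z in mm, a list of three; "turn": the turn about the tool's z in rad; "jaw": the opening, from -1 (shut) to 1 (fully open). A call has 1 to 8 rows; each row shifts and turns the commanded pose from where the row before left it, along the tool's axes as they then stand; what a row does not reach is not made up. A row lasts 1/12 s, in which the tool goes at most 41.7 mm and 7.16 degrees, less where a joint would pass 70% of its speed; a pose out of reach is approached as far as the arm can. A call is refused whole if a number of a shift passes 41.7 or a number of a turn 0.125, either way. A call with a gripper value outside its range is refused whole. The fingers move at their own pace and stop on an object; "grip_force" is the grip in N (left out, the last holds). Time passes only in rows, so rows that do not move let the fingers close. It gives the time, the measured TCP pose, the force, the opening and the grip force at its end, in the units of the state.
- bot.read_state(): the state, without advancing time (a new reading comes with each control period).
- bot.read_camera(name): name is "scene" or "top" or "wrist"; returns a dict with "pixels" (480x640x3 uint8, red, green, blue), "fovy" (degrees; the focal length in pixels is half the picture's height over the tangent of half this angle, whatever the lens; pixels are square), "cx", "cy" (the principal point, pixels), "k1" (the pictures are not rectified: a ray, as slopes to the right and down, at radius r is drawn at 1 + k1 r^2 times it, then the intrinsics apply), "camera_from_world" (4x4, takes a point from world to camera coordinates); the wrist camera has in their place "hand_eye" (4x4, takes a point from camera to tool coordinates, whose origin is the TCP and whose axes are the flange's). Camera axes: x right, y down, z forward; pixel columns grow to the right and rows downward; lengths in m; the calibration is good to about 2 mm. A picture is of the moment at which its call begins: read the wrist's pose just before it. There is no depth.
- bot.finish_job(): hands the job in; it is judged then, once.
The state is a dict: "time": time; "q": joint angles; "joint_vel": joint speeds; "joint_torque": joint torques, N m; "tool_pos": TCP position; "tcp_rot": TCP orientation; "wrist_force": force on the tool from outside, world axes, zero at the start; "torque": the same for the moment, N m; "width": opening from 0.0 (shut) to 1.0 (fully open); "grip_force": force on a finger pad.
Only numpy, scipy, OpenCV 4.12 (cv2) and the standard library are available. Lean on these libraries where they do the work, as an engineer would, in place of code of your own. Each camera call takes 0.05 s, during which the arm holds its last target. There are 200 camera calls.

## Working session

There is one attempt and no reset: what is moved stays moved. The work goes in short steps, Python scripts to look and compute and a tool call to move; the robot and the scene stay as the last step left them, time stands still between calls to the robot, and variables do not carry over. Pictures are saved under pics/ and viewed, at most 13 in all, crops included, and the job is handed in when it is done.

Besides the shell and the picture viewer there is one more tool, called after ">>>" by a JSON object that holds its "op" and its "data". drive_tool: Moves the arm, as the interface text tells. Its arguments: {"type":"object","properties":{"increments":{"type":"array"},"grip_force":{"type":"number"}},"required":["increments"]}

```bash
ls; mkdir -p pics; cat > h.py <<'E'
import numpy as np, cv2
from scipy.spatial.transform import Rotation as R
from workcell import bot
def K(c):
    f=240/np.tan(np.radians(c['fovy'])/2); return np.array([[f,0,c['cx']],[0,f,c['cy']],[0,0,1.]])
def cam(name):
    s=bot.read_state(); c=bot.read_camera(name)
    if name=='wrist':
        T=np.eye(4);T[:3,:3]=R.from_rotvec(s['tcp_rot']).as_matrix();T[:3,3]=s['tool_pos']
        c['wc']=T@np.array(c['hand_eye'])
    else: c['wc']=np.linalg.inv(np.array(c['camera_from_world']))
    return c
def ray(c,px):
    px=np.array(px,float).reshape(-1,2); k=K(c)
    d=(px-[k[0,2],k[1,2]])/k[0,0]; u=d.copy()
    for _ in range(30): u=d/(1+c['k1']*(u**2).sum(1,keepdims=True))
    return c['wc'][:3,3],np.c_[u,np.ones(len(u))]@c['wc'][:3,:3].T
def plane(c,px,z):
    o,d=ray(c,px); return o+d*((z-o[2])/d[:,2:3])
def proj(c,P):
    P=np.array(P,float).reshape(-1,3); T=np.linalg.inv(c['wc']); q=P@T[:3,:3].T+T[:3,3]
    u=q[:,:2]/q[:,2:]; u=u*(1+c['k1']*(u**2).sum(1,keepdims=True)); k=K(c)
    return u*k[0,0]+[k[0,2],k[1,2]]
def save(n,im,roi=None,s=1):
    if roi: im=im[roi[1]:roi[3],roi[0]:roi[2]]
    cv2.imwrite('pics/'+n,cv2.resize(im[:,:,::-1],None,fx=s,fy=s,interpolation=cv2.INTER_CUBIC))
E
python3 - <<'E'
from h import *
for n in('top','scene'):
    c=cam(n); save(n+'.png',c['pixels']); print(n,c['fovy'],c['k1'],c['wc'][:3].round(3).tolist())
    import pickle; pickle.dump(c,open(n+'.pkl','wb'))
c=cam('wrist');print(np.array(c['hand_eye']).round(3).tolist(),c['fovy'],c['k1'])
E
```

```text
pics
top 57.436598811422954 0.007466377588279911 [[-0.001, -0.983, 0.184, 0.383], [-1.0, -0.002, -0.019, -0.009], [0.019, -0.184, -0.983, 0.958]]
scene 45.53978133957923 0.019332876974258874 [[0.52, 0.584, -0.624, 1.338], [0.854, -0.345, 0.389, -0.478], [0.012, -0.735, -0.678, 0.945]]
[[0.0, -0.964, -0.266, 0.067], [1.0, -0.0, 0.0, -0.001], [-0.0, -0.266, 0.964, 0.031], [0.0, 0.0, 0.0, 1.0]] 71.70992567874477 -0.027458863769205172
```

View pics/top.png

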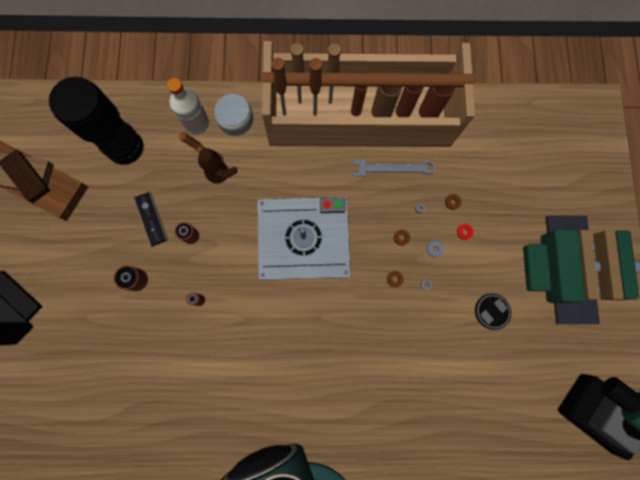

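View pics/scene.png

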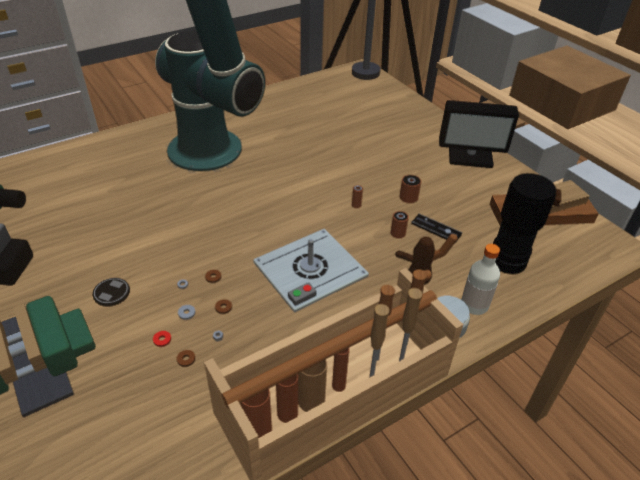

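The candidates in the top view:
- **Drums:** (127,278), (186,232) and (195,299). The one at (127,278) looks widest.
- **Grey rings:** (435,248) is the largest. (426,285) and (420,208) are the small washer and the nut. The brown and red rings aren't meant.
- **Sander:** at (303,237).

I'll measure these and confirm them in one enlarged crop.

```bash
python3 - <<'E'
from h import *; import pickle
c=pickle.load(open('top.pkl','rb')); im=c['pixels']
for n,p,z in [('wide',(123,277),.056),('mid',(183,230),.056),('slim',(192,298),.056),('washer',(435,248),.007),('small',(426,285),.007),('nut',(420,208),.01),('plate corners',(258,199),.012),('',(348,197),.012),('',(350,277),.012),('',(259,279),.012),('flange',(303,237),.02)]:
    print(n,plane(c,p,z)[0].round(3))
hsv=cv2.cvtColor(im,cv2.COLOR_RGB2HSV)
m=((hsv[...,1]<60)&(hsv[...,2]>90)).astype(np.uint8)
n,l,st,ce=cv2.connectedComponentsWithStats(m[180:310,395:470])
for s,q in zip(st[1:],ce[1:]):
    if s[4]>20: print('grey',s,q+[395,180],plane(c,q+[395,180],.007)[0].round(4))
a=cv2.resize(im[215:315,100:220],None,fx=4,fy=4,interpolation=2);b=cv2.resize(im[195:295,395:475],None,fx=4,fy=4,interpolation=2)
save('crop.png',np.hstack([a,b[:, :320]]))
E
```

```text
wide [0.476 0.375 0.056]
mid [0.575 0.259 0.056]
slim [0.433 0.233 0.056]
washer [ 0.546 -0.283  0.007]
small [ 0.464 -0.259  0.007]
nut [ 0.636 -0.253  0.01 ]
plate corners [0.655 0.11  0.012]
 [ 0.661 -0.092  0.012]
 [ 0.481 -0.094  0.012]
 [0.477 0.103 0.012]
flange [0.567 0.009 0.02 ]
grey [20 24 10  9 52] [420.09615385 207.65384615] [ 0.638  -0.2541  0.007 ]
grey [ 32  61  17  16 208] [434.94230769 248.55288462] [ 0.5447 -0.283   0.007 ]
grey [26 99 11 11 82] [426.08536585 284.12195122] [ 0.4661 -0.2597  0.007 ]
```

View pics/crop.png

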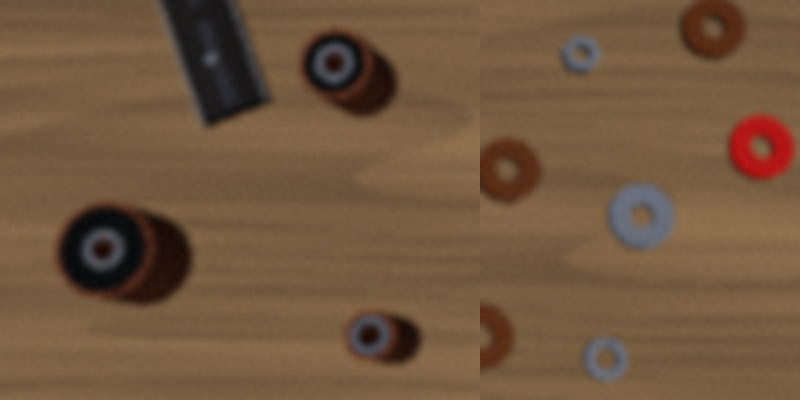

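The crop confirms both targets. The drum at (126,277) is clearly the widest of the three, and the grey ring at (435,248) is the wider washer; the other ring-shaped candidates are small, brown or red. I'll move over the sander first and look from there.

```bash
cat >> h.py <<'E'
def go(x,y,z,yaw=None):
    s=bot.read_state(); M=R.from_rotvec(s['tcp_rot']).as_matrix(); y0=np.arctan2(M[1,0],M[0,0])
    d=np.array([x,y,z])-s['tool_pos']
    print('t',round(s['time'],2),'pos',np.round(s['tool_pos'],4),'yaw',round(y0,3),'q',np.round(s['q'],2),'F',np.round(s['wrist_force'],1))
    print('delta tool mm',(M.T@d*1000).round(1),'len',round(np.linalg.norm(d)*1000), 'zaxis',M[:,2].round(3), 'turn(tool z)',None if yaw is None else round(-(yaw-y0),3))
E
python3 -c "
from h import *
go(.50,.01,.40)"
```

```text
t 0.15 pos [ 0.2614 -0.622   0.4036] yaw 0.398 q [-1.21  0.26  1.61  0.    1.27 -0.04] F [ 0.1 -0.1 -0.1]
delta tool mm [ 464.8 -490.3    4.5] len 676 zaxis [-0.001  0.002 -1.   ] turn(tool z) None
```

>>> {"op": "drive_tool", "data": {"increments": [{"delta_pos": [14,-14,0]},{"delta_pos": [28,-29,0]},{"delta_pos": [28,-29,0]},{"delta_pos": [28,-29,0]},{"delta_pos": [28,-29,0]},{"delta_pos": [28,-29,0]},{"delta_pos": [28,-29,0]},{"delta_pos": [28,-29,0]}]}}

```text
invalid input at $.increments[0]: expected keys delta_pos, turn, jaw
```

>>> {"op": "drive_tool", "data": {"increments": [{"delta_pos": [28,-29,0]},{"delta_pos": [28,-29,0]},{"delta_pos": [28,-29,0]},{"delta_pos": [28,-29,0]},{"delta_pos": [28,-29,0]},{"delta_pos": [28,-29,0]},{"delta_pos": [28,-29,0]},{"delta_pos": [28,-29,0]}]}}

```text
invalid input at $.increments[0]: expected keys delta_pos, turn, jaw
```

>>> {"op": "drive_tool", "data": {"increments": [{"delta_pos": [20,-20,0]},{"delta_pos": [10,-10,0]},{"delta_pos": [0,0,0]},{"delta_pos": [0,0,0]}]}}

```text
invalid input at $.increments[0]: expected keys delta_pos, turn, jaw
```

```bash
python3 - <<'E'
from h import *; import pickle
go(.474,.369,.35)
c=cam('wrist'); save('w1.png',c['pixels']); pickle.dump(c,open('w1.pkl','wb')); print(c['wc'][:3,3])
E
```

```text
t 0.15 pos [ 0.2614 -0.622   0.4036] yaw 0.398 q [-1.21  0.26  1.61  0.    1.27 -0.04] F [ 0.1 -0.1 -0.1]
delta tool mm [ 579.9 -831.2   55.2] len 1015 zaxis [-0.001  0.002 -1.   ] turn(tool z) None
[ 0.32335261 -0.59533779  0.37250384]
```

View pics/w1.png

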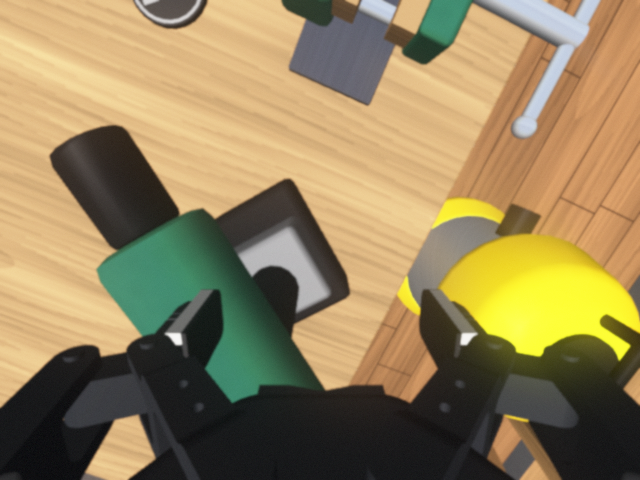

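The move was refused because every row needs all three keys, so the picture shows the start pose: the green drill below, the vise beyond. I'll lift a little first, then travel.

>>> {"op": "drive_tool", "data": {"increments": [{"delta_pos": [10,-10,-20],"turn": 0,"jaw": 1},{"delta_pos": [24,-25,-20],"turn": 0,"jaw": 1},{"delta_pos": [28,-29,0],"turn": 0,"jaw": 1},{"delta_pos": [28,-29,0],"turn": 0,"jaw": 1},{"delta_pos": [28,-29,0],"turn": 0,"jaw": 1},{"delta_pos": [28,-29,0],"turn": 0,"jaw": 1},{"delta_pos": [28,-29,0],"turn": 0,"jaw": 1},{"delta_pos": [28,-29,0],"turn": 0,"jaw": 1}]}}

```text
time: 0.87
tool_pos: [0.3669, -0.3494, 0.4446]
tcp_rot: [-3.08, -0.62, -0.0]
wrist_force: [0.8, 0.2, -0.2]
width: 0.996
grip_force: 0.0
```

>>> {"op": "drive_tool", "data": {"increments": [{"delta_pos": [28,-29,0],"turn": 0,"jaw": 1},{"delta_pos": [28,-29,0],"turn": 0,"jaw": 1},{"delta_pos": [28,-29,0],"turn": 0,"jaw": 1},{"delta_pos": [28,-29,0],"turn": 0,"jaw": 1},{"delta_pos": [28,-29,0],"turn": 0,"jaw": 1},{"delta_pos": [28,-29,0],"turn": 0,"jaw": 1},{"delta_pos": [28,-29,0],"turn": 0,"jaw": 1},{"delta_pos": [28,-29,0],"turn": 0,"jaw": 1}]}}

```text
time: 1.53
tool_pos: [0.4834, -0.0487, 0.4448]
tcp_rot: [3.079, 0.621, 0.001]
wrist_force: [0.8, -1.2, 0.3]
width: 1.001
grip_force: 0.0
```

>>> {"op": "drive_tool", "data": {"increments": [{"delta_pos": [10,-15,20],"turn": 0,"jaw": 1},{"delta_pos": [0,-5,20],"turn": 0,"jaw": 1},{"delta_pos": [0,0,0],"turn": 0,"jaw": 1},{"delta_pos": [0,0,0],"turn": 0,"jaw": 1}]}}

```text
time: 1.87
tool_pos: [0.4842, -0.028, 0.4034]
tcp_rot: [-3.079, -0.623, 0.005]
wrist_force: [0.5, -0.8, 0.0]
width: 0.999
grip_force: 0.0
```

```bash
python3 - <<'E'
from h import *; import pickle
go(.474,.369,.35)
c=cam('wrist'); save('w2.png',c['pixels']); pickle.dump(c,open('w2.pkl','wb')); print(c['wc'][:3,3])
E
```

```text
t 1.87 pos [ 0.4842 -0.028   0.4034] yaw 0.399 q [-0.11 -0.1   2.   -0.    1.25  1.06] F [ 0.5 -0.8  0. ]
delta tool mm [ 145.  -369.7   53.5] len 401 zaxis [-0.003  0.    -1.   ] turn(tool z) None
[ 0.54605655 -0.00123806  0.37210808]
```

View pics/w2.png

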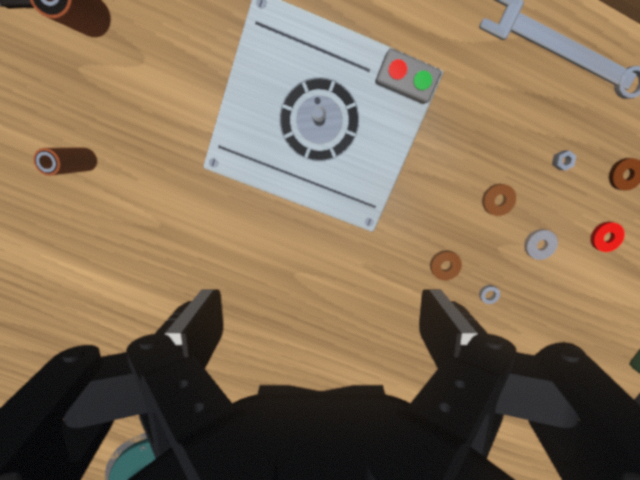

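The wrist view shows the flange disc at (319,120) with the pin at (317,100), the grey washer at (542,244) and the slots around the flange. I'll get the centres by mask.

```bash
python3 - <<'E'
from h import *; import pickle
c=pickle.load(open('w2.pkl','rb')); im=c['pixels']; hsv=cv2.cvtColor(im,cv2.COLOR_RGB2HSV)
m=((hsv[...,2]<90)).astype(np.uint8); m[:, :275]=0;m[:,365:]=0;m[:72]=0;m[167:]=0
pts=np.argwhere(m)[:,::-1]; pts=pts[np.hypot(*(pts-[319,119]).T)>24]
W=plane(c,pts.astype(float),.012); 
h=cv2.convexHull(W[:,:2].astype(np.float32)); (cx,cy),r=cv2.minEnclosingCircle(h); e=cv2.fitEllipse(h)
print('ring@.012',cx,cy,r,e)
P=plane(c,(317,100),.027)[0];print('pin',P)
wm=((hsv[...,1]<70)&(hsv[...,2]>90)).astype(np.uint8)
n,l,st,ce=cv2.connectedComponentsWithStats(wm[225:265,520:565])
for i in range(1,n):
    if st[i,4]>100:
        q=np.argwhere(l==i)[:,::-1]+[520,225]; w=plane(c,q.astype(float),.007)
        print('washer',cv2.minEnclosingCircle(w[:,:2].astype(np.float32)))
save('cr.png',im,(270,70,370,170),5)
print('proj',proj(c,[[cx,cy,.02],[cx,cy,.093]]))
E
```

```text
ring@.012 0.568279504776001 0.010447843931615353 0.03931163251399994 ((0.5684493184089661, 0.01065688394010067), (0.07753816246986389, 0.07812697440385818), 29.7637882232666)
pin [0.58360754 0.01900061 0.027     ]
washer ((0.5441187024116516, -0.27906227111816406), 0.019780896604061127)
proj [[319.04905562 119.42686101]
 [318.48272105 112.54179714]]
```

View pics/cr.png

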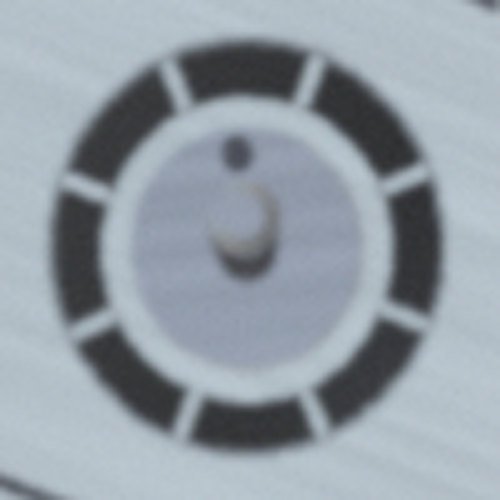

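>>> {"op": "drive_tool", "data": {"increments": [{"delta_pos": [7,-20,0],"turn": 0,"jaw": 1},{"delta_pos": [13,-38,0],"turn": 0,"jaw": 1},{"delta_pos": [13,-38,0],"turn": 0,"jaw": 1},{"delta_pos": [13,-38,0],"turn": 0,"jaw": 1},{"delta_pos": [13,-38,0],"turn": 0,"jaw": 1},{"delta_pos": [13,-38,0],"turn": 0,"jaw": 1},{"delta_pos": [10,-38,0],"turn": 0,"jaw": 1},{"delta_pos": [0,-38,0],"turn": 0,"jaw": 1}]}}

```text
time: 2.58
tool_pos: [0.4511, 0.2685, 0.407]
tcp_rot: [-3.079, -0.617, -0.007]
wrist_force: [0.1, 0.7, -0.5]
width: 1.002
grip_force: 0.0
```

>>> {"op": "drive_tool", "data": {"increments": [{"delta_pos": [0,-20,0],"turn": 0,"jaw": 1},{"delta_pos": [0,0,0],"turn": 0,"jaw": 1},{"delta_pos": [0,0,0],"turn": 0,"jaw": 1}]}}

```text
time: 2.83
tool_pos: [0.4425, 0.2857, 0.4063]
tcp_rot: [-3.079, -0.622, -0.004]
wrist_force: [-0.4, -0.8, 0.6]
width: 0.997
grip_force: 0.0
```

```bash
python3 - <<'E'
from h import *; import pickle
go(.474,.369,.35)
c=cam('wrist'); save('w3.png',c['pixels']); pickle.dump(c,open('w3.pkl','wb')); print(proj(c,[.474,.369,.056]))
E
```

```text
t 2.83 pos [0.4425 0.2857 0.4063] yaw 0.399 q [ 0.53 -0.02  1.92 -0.    1.24  1.7 ] F [-0.4 -0.8  0.6]
delta tool mm [ 61.3 -64.5  56.4] len 105 zaxis [ 0.002  0.001 -1.   ] turn(tool z) None
[[252.16041354 154.04282203]]
```

View pics/w3.png

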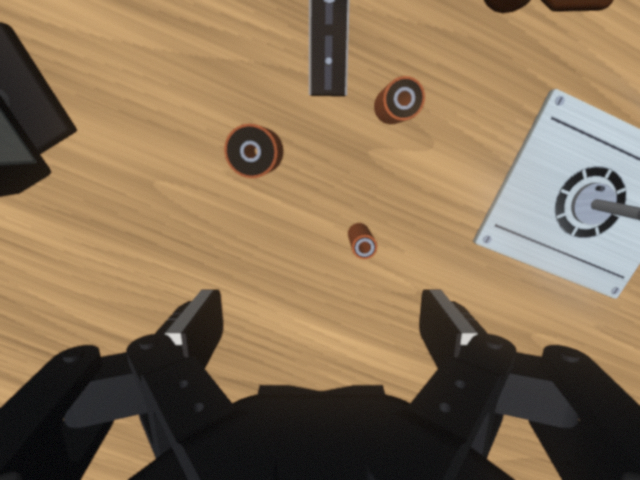

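The view from above puts the wide drum's top at about (250,151); mid is at (404,98) and slim at (364,246). The projected top-view estimate, (252,154), agrees.

```bash
python3 - <<'E'
from h import *; import pickle
c=pickle.load(open('w3.pkl','rb')); im=c['pixels']; hsv=cv2.cvtColor(im,cv2.COLOR_RGB2HSV)
# black top annulus / orange rim
x0,y0=215,110; s=im[y0:190,x0:295].astype(int); hs=hsv[y0:190,x0:295]
for n,m in [('rim',(s[...,0]>120)&(hs[...,1]>150)),('black',(hs[...,2]<85)&(hs[...,1]<130)),('grey',(hs[...,1]<70)&(hs[...,2]>95))]:
    q=np.argwhere(m)[:,::-1]+[x0,y0]
    k=np.hypot(*(q-[250,151]).T)<30; q=q[k]
    w=plane(c,q.astype(float),.056)[:,:2].astype(np.float32)
    print(n,len(q),cv2.minEnclosingCircle(w),w.mean(0))
E
```

```text
rim 269 ((0.47643303871154785, 0.37117281556129456), 0.024473775178194046) [0.47939292 0.3680037 ]
black 1387 ((0.4758390188217163, 0.3717287480831146), 0.0218146163970232) [0.47616193 0.37182024]
grey 232 ((0.4759517014026642, 0.3717977702617645), 0.009947276674211025) [0.4757631  0.37180176]
```

>>> {"op": "drive_tool", "data": {"increments": [{"delta_pos": [16,-17,10],"turn": 0,"jaw": 1},{"delta_pos": [16,-17,26],"turn": 0,"jaw": 1},{"delta_pos": [16,-16,26],"turn": 0,"jaw": 1},{"delta_pos": [16,-16,26],"turn": 0,"jaw": 1},{"delta_pos": [0,0,26],"turn": 0,"jaw": 1},{"delta_pos": [0,0,26],"turn": 0,"jaw": 1},{"delta_pos": [0,0,10],"turn": 0,"jaw": 1},{"delta_pos": [0,0,0],"turn": 0,"jaw": 1}]}}

```text
time: 3.55
tool_pos: [0.4752, 0.3687, 0.2516]
tcp_rot: [3.077, 0.617, -0.009]
wrist_force: [-0.8, -0.0, 0.1]
width: 1.0
grip_force: 0.0
```

```bash
python3 -c "
from h import *
go(.476,.3718,.195)"
```

```text
t 3.55 pos [0.4752 0.3687 0.2516] yaw 0.395 q [ 0.62  0.27  1.9  -0.    0.98  1.79] F [-0.8 -0.   0.1]
delta tool mm [ 2.3 -2.6 56.6] len 57 zaxis [-0.005 -0.004 -1.   ] turn(tool z) None
```

>>> {"op": "drive_tool", "data": {"increments": [{"delta_pos": [1,-1,15],"turn": 0,"jaw": 1},{"delta_pos": [0,0,20],"turn": 0,"jaw": 1},{"delta_pos": [0,0,15],"turn": 0,"jaw": 1},{"delta_pos": [0,0,5],"turn": 0,"jaw": 1},{"delta_pos": [0,0,0],"turn": 0,"jaw": 1},{"delta_pos": [0,0,0],"turn": 0,"jaw": 1}]}}

```text
time: 4.05
tool_pos: [0.4769, 0.3723, 0.2014]
tcp_rot: [-3.079, -0.619, -0.003]
wrist_force: [-0.1, -0.6, 0.6]
width: 0.998
grip_force: 0.0
```

>>> {"op": "drive_tool", "data": {"increments": [{"delta_pos": [0,0,0],"turn": 0,"jaw": 0.3},{"delta_pos": [0,0,0],"turn": 0,"jaw": 0.2},{"delta_pos": [0,0,0],"turn": 0,"jaw": 0.1},{"delta_pos": [0,0,0],"turn": 0,"jaw": 0},{"delta_pos": [0,0,0],"turn": 0,"jaw": -0.1},{"delta_pos": [0,0,0],"turn": 0,"jaw": -0.1},{"delta_pos": [0,0,0],"turn": 0,"jaw": -0.1},{"delta_pos": [0,0,0],"turn": 0,"jaw": -0.1}], "grip_force": 20}}

```text
time: 4.72
tool_pos: [0.4765, 0.3727, 0.2012]
tcp_rot: [-3.079, -0.621, -0.003]
wrist_force: [-0.6, -2.0, 5.7]
width: 0.577
grip_force: 20.7
```

```bash
python3 -c "
from h import *
go(.476,.3718,.195)"
```

```text
t 4.72 pos [0.4765 0.3727 0.2012] yaw 0.398 q [ 0.62  0.33  1.93 -0.    0.88  1.8 ] F [-0.6 -2.   5.7]
delta tool mm [-0.8  0.7  6.2] len 6 zaxis [ 0.002  0.001 -1.   ] turn(tool z) None
```

>>> {"op": "drive_tool", "data": {"increments": [{"delta_pos": [0,0,0],"turn": 0,"jaw": 0.7},{"delta_pos": [0,0,0],"turn": 0,"jaw": 0.7},{"delta_pos": [0,0,0],"turn": 0,"jaw": 0.7},{"delta_pos": [0,0,1],"turn": -0.12,"jaw": 0.7},{"delta_pos": [0,0,1],"turn": -0.12,"jaw": 0.7},{"delta_pos": [0,0,1],"turn": -0.12,"jaw": 0.7},{"delta_pos": [0,0,0],"turn": -0.12,"jaw": 0.7},{"delta_pos": [0,0,0],"turn": -0.12,"jaw": 0.7}]}}

```text
time: 5.38
tool_pos: [0.4756, 0.3724, 0.1962]
tcp_rot: [2.754, 1.511, -0.001]
wrist_force: [1.0, -0.3, -0.4]
width: 0.85
grip_force: 0.0
```

>>> {"op": "drive_tool", "data": {"increments": [{"delta_pos": [0,0,0],"turn": -0.12,"jaw": 0.7},{"delta_pos": [0,0,0],"turn": -0.12,"jaw": 0.7},{"delta_pos": [0,0,0],"turn": -0.12,"jaw": 0.7},{"delta_pos": [0,0,0],"turn": -0.12,"jaw": 0.7},{"delta_pos": [0,0,0],"turn": -0.12,"jaw": 0.7},{"delta_pos": [0,0,0],"turn": -0.12,"jaw": 0.7},{"delta_pos": [0,0,0],"turn": -0.12,"jaw": 0.7},{"delta_pos": [0,0,0],"turn": -0.12,"jaw": 0.7}]}}

```text
time: 6.05
tool_pos: [0.4757, 0.3724, 0.1963]
tcp_rot: [-1.745, -2.612, 0.001]
wrist_force: [-0.1, 1.5, -2.0]
width: 0.852
grip_force: 0.0
```

>>> {"op": "drive_tool", "data": {"increments": [{"delta_pos": [0,0,0],"turn": 0,"jaw": 0.3},{"delta_pos": [0,0,0],"turn": 0,"jaw": 0.2},{"delta_pos": [0,0,0],"turn": 0,"jaw": 0.1},{"delta_pos": [0,0,0],"turn": 0,"jaw": 0},{"delta_pos": [0,0,0],"turn": 0,"jaw": -0.1},{"delta_pos": [0,0,0],"turn": 0,"jaw": -0.1},{"delta_pos": [0,0,0],"turn": 0,"jaw": -0.1},{"delta_pos": [0,0,0],"turn": 0,"jaw": -0.1}], "grip_force": 30}}

```text
time: 6.72
tool_pos: [0.4757, 0.3724, 0.1966]
tcp_rot: [-1.753, -2.607, 0.0]
wrist_force: [-1.2, -0.6, 1.1]
width: 0.58
grip_force: 31.9
```

```bash
python3 -c "
from h import *
go(.5683,.0105,.33)"
```

```text
t 6.72 pos [0.4757 0.3724 0.1966] yaw 1.957 q [0.62 0.34 1.93 0.   0.88 0.24] F [-1.2 -0.6  1.1]
delta tool mm [-370.1  -50.8 -133.4] len 397 zaxis [-0. -0. -1.] turn(tool z) None
```

>>> {"op": "drive_tool", "data": {"increments": [{"delta_pos": [0,0,-15],"turn": 0,"jaw": -0.1},{"delta_pos": [0,0,-30],"turn": 0,"jaw": -0.1},{"delta_pos": [0,0,-35],"turn": 0,"jaw": -0.1},{"delta_pos": [-15,-2,-35],"turn": 0,"jaw": -0.1},{"delta_pos": [-30,-4,-20],"turn": 0,"jaw": -0.1},{"delta_pos": [-35,-5,0],"turn": 0,"jaw": -0.1},{"delta_pos": [-35,-5,0],"turn": 0,"jaw": -0.1},{"delta_pos": [-35,-5,0],"turn": 0,"jaw": -0.1}]}}

```text
time: 7.38
tool_pos: [0.513, 0.2243, 0.3318]
tcp_rot: [1.751, 2.607, 0.001]
wrist_force: [0.7, 0.7, -3.2]
width: 0.576
grip_force: 32.4
```

>>> {"op": "drive_tool", "data": {"increments": [{"delta_pos": [-35,-5,0],"turn": 0,"jaw": -0.1},{"delta_pos": [-35,-5,0],"turn": 0,"jaw": -0.1},{"delta_pos": [-35,-5,0],"turn": 0,"jaw": -0.1},{"delta_pos": [-35,-5,0],"turn": 0,"jaw": -0.1},{"delta_pos": [-35,-5,0],"turn": 0,"jaw": -0.1},{"delta_pos": [-25,-3,0],"turn": 0,"jaw": -0.1},{"delta_pos": [-15,0,0],"turn": 0,"jaw": -0.1},{"delta_pos": [0,0,0],"turn": 0,"jaw": -0.1}]}}

```text
time: 8.05
tool_pos: [0.5689, 0.0132, 0.331]
tcp_rot: [1.757, 2.604, -0.001]
wrist_force: [-1.0, 0.3, -3.0]
width: 0.578
grip_force: 32.4
```

>>> {"op": "drive_tool", "data": {"increments": [{"delta_pos": [0,0,0],"turn": 0,"jaw": -0.1}]}}

```text
time: 8.13
tool_pos: [0.5682, 0.0155, 0.3309]
tcp_rot: [-1.755, -2.604, 0.0]
wrist_force: [1.1, 0.1, -3.7]
width: 0.576
grip_force: 32.4
```

```bash
python3 - <<'E'
from h import *; import pickle
go(.5683,.0107,.33)
c=cam('wrist'); save('w4.png',c['pixels']); pickle.dump(c,open('w4.pkl','wb')); print(proj(c,[[.5683,.0107,.093],[.5683,.0107,.02]]))
E
```

```text
t 8.13 pos [0.5682 0.0155 0.3309] yaw 1.956 q [-0.02  0.12  1.91  0.    1.11 -0.4 ] F [ 1.1  0.1 -3.7]
delta tool mm [-4.4 -1.7  0.9] len 5 zaxis [-0.001  0.001 -1.   ] turn(tool z) None
[[318.38914564 260.36035674]
 [318.96725024 232.53335575]]
```

View pics/w4.png

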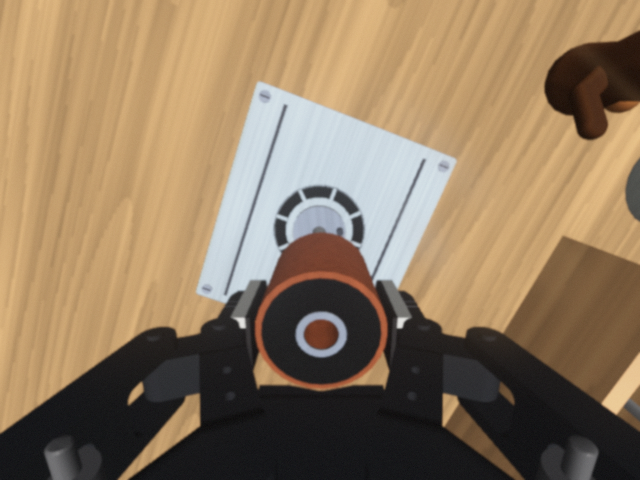

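The gripped drum's top shows at (321,330) and the flange ring at (319,232), part hidden by the drum. I'll use this opposite-yaw view to check the alignment.

```bash
python3 - <<'E'
from h import *; import pickle
c=pickle.load(open('w4.pkl','rb')); im=c['pixels']; hsv=cv2.cvtColor(im,cv2.COLOR_RGB2HSV)
def circ(p):
    A=np.c_[2*p,np.ones(len(p))]; s=np.linalg.lstsq(A,(p**2).sum(1),rcond=None)[0]; return s[:2],np.sqrt(s[2]+s[:2]@s[:2])
# outer edge of dark ring: upper half, radial scan
def scan(cen,r0,r1,angs,cond):
    out=[]
    for a in angs:
        for r in np.arange(r1,r0,-.25):
            x,y=cen[0]+r*np.cos(a),cen[1]+r*np.sin(a)
            if cond(int(round(y)),int(round(x))): out.append((x,y));break
    return np.array(out)
p=scan((319,228),34,52,np.radians(np.arange(180,361,3)),lambda y,x:hsv[y,x,2]<130)
w=plane(c,p,.012)[:,:2]; 
for _ in range(3):
    q,r=circ(w); e=abs(np.hypot(*(w-q).T)-r); w=w[e<np.percentile(e,85)]
print('ring w4',q,r)
c2=pickle.load(open('w2.pkl','rb'));h2=cv2.cvtColor(c2['pixels'],cv2.COLOR_RGB2HSV)
p=scan((319,119),34,48,np.radians(np.arange(0,360,3)),lambda y,x:h2[y,x,2]<130)
w=plane(c2,p,.012)[:,:2]
for _ in range(3):
    q,r=circ(w); e=abs(np.hypot(*(w-q).T)-r); w=w[e<np.percentile(e,85)]
print('ring w2',q,r)
# drum top: grey annulus + dark outline in tool frame
m=(hsv[...,1]<70)&(hsv[...,2]>95); m[:300]=0;m[365:]=0;m[:,:285]=0;m[:,355:]=0
q=np.argwhere(m)[:,::-1]; hull=cv2.convexHull(q.astype(np.int32))[:,0].astype(float)
z=.3309-.1966+.056; w=plane(c,hull,z)[:,:2]; q,r=circ(w); M=np.array(c['hand_eye'])
print('drum hub',q,r,'tcp',bot.read_state()['tool_pos'])
E
```

```text
ring w4 [0.5680483  0.01070856] 0.03953312281637539
ring w2 [0.5683887  0.01071244] 0.039891595128554766
drum hub [0.56791551 0.01582833] 0.009706219778032609 tcp [0.56800423 0.01626339 0.33097373]
```

>>> {"op": "drive_tool", "data": {"increments": [{"delta_pos": [-5,-2,10],"turn": 0,"jaw": -0.1},{"delta_pos": [0,0,15],"turn": 0,"jaw": -0.1},{"delta_pos": [0,0,7],"turn": 0,"jaw": -0.1},{"delta_pos": [0,0,0],"turn": 0,"jaw": -0.1},{"delta_pos": [0,0,0],"turn": 0,"jaw": -0.1},{"delta_pos": [0,0,0],"turn": 0,"jaw": -0.1}]}}

```text
time: 8.68
tool_pos: [0.5684, 0.0111, 0.2999]
tcp_rot: [1.751, 2.608, 0.0]
wrist_force: [0.7, 0.3, -3.1]
width: 0.581
grip_force: 32.3
```

```bash
python3 - <<'E'
from h import *
for i in range(3): go(.5682,.0107,.22);bot.read_camera('scene')
E
```

```text
t 8.68 pos [0.5684 0.0111 0.2999] yaw 1.959 q [-0.02  0.15  1.94  0.    1.05 -0.41] F [ 0.7  0.3 -3.1]
delta tool mm [-0.3 -0.4 79.9] len 80 zaxis [ 0.  0. -1.] turn(tool z) None
t 8.73 pos [0.5686 0.0109 0.3003] yaw 1.958 q [-0.02  0.15  1.94  0.    1.05 -0.41] F [ 1.  -0.8 -3.3]
delta tool mm [-0.  -0.6 80.3] len 80 zaxis [ 0.001 -0.    -1.   ] turn(tool z) None
t 8.78 pos [0.5687 0.0108 0.3005] yaw 1.958 q [-0.02  0.15  1.94  0.    1.05 -0.41] F [ 0.1  0.6 -3.1]
delta tool mm [ 0.1 -0.6 80.5] len 81 zaxis [ 0.002 -0.    -1.   ] turn(tool z) None
```

Aligned within about 0.5 mm; I'll descend slowly over the tip.

>>> {"op": "drive_tool", "data": {"increments": [{"delta_pos": [0,-0.4,4],"turn": 0,"jaw": -0.1},{"delta_pos": [0,0,3],"turn": 0,"jaw": -0.1},{"delta_pos": [0,0,3],"turn": 0,"jaw": -0.1},{"delta_pos": [0,0,3],"turn": 0,"jaw": -0.1},{"delta_pos": [0,0,2],"turn": 0,"jaw": -0.1},{"delta_pos": [0,0,0],"turn": 0,"jaw": -0.1}]}}

```text
time: 9.33
tool_pos: [0.5678, 0.0103, 0.2839]
tcp_rot: [-1.753, -2.607, 0.001]
wrist_force: [0.6, 0.2, -3.1]
width: 0.578
grip_force: 32.4
```

No contact force with the foot 6 mm below the tip height, so it's on the spindle. I'll continue down to just above the pin.

>>> {"op": "drive_tool", "data": {"increments": [{"delta_pos": [0,0,5],"turn": 0,"jaw": -0.1},{"delta_pos": [0,0,8],"turn": 0,"jaw": -0.1},{"delta_pos": [0,0,10],"turn": 0,"jaw": -0.1},{"delta_pos": [0,0,10],"turn": 0,"jaw": -0.1},{"delta_pos": [0,0,10],"turn": 0,"jaw": -0.1},{"delta_pos": [0,0,6],"turn": 0,"jaw": -0.1},{"delta_pos": [0,0,0],"turn": 0,"jaw": -0.1},{"delta_pos": [0,0,0],"turn": 0,"jaw": -0.1}]}}

```text
time: 10.0
tool_pos: [0.5679, 0.0104, 0.2349]
tcp_rot: [-1.752, -2.606, 0.001]
wrist_force: [0.6, -0.9, -3.7]
width: 0.578
grip_force: 32.3
```

```bash
python3 -c "
from h import *
go(.5682,.0107,.2236);print(bot.read_state()['torque'])"
```

```text
t 10.0 pos [0.5679 0.0104 0.2349] yaw 1.958 q [-0.03  0.23  1.99  0.    0.93 -0.41] F [ 0.6 -0.9 -3.7]
delta tool mm [ 0.2  0.4 11.3] len 11 zaxis [-0.001  0.    -1.   ] turn(tool z) None
[-0.04210807 -0.10527515  0.00456773]
```

>>> {"op": "drive_tool", "data": {"increments": [{"delta_pos": [0,0,3],"turn": 0,"jaw": -0.1},{"delta_pos": [0,0,3],"turn": 0,"jaw": -0.1},{"delta_pos": [0,0,2],"turn": 0,"jaw": -0.1},{"delta_pos": [0,0,2],"turn": 0,"jaw": -0.1},{"delta_pos": [0,0,0],"turn": 0,"jaw": -0.1},{"delta_pos": [0,0,0],"turn": 0,"jaw": -0.1}]}}

```text
time: 10.5
tool_pos: [0.5678, 0.0104, 0.2256]
tcp_rot: [-1.753, -2.607, 0.0]
wrist_force: [-0.5, 0.1, -3.2]
width: 0.581
grip_force: 32.4
```

>>> {"op": "drive_tool", "data": {"increments": [{"delta_pos": [0,0,0.7],"turn": 0,"jaw": -0.1},{"delta_pos": [0,0,0],"turn": 0,"jaw": -0.1},{"delta_pos": [0,0,0],"turn": 0,"jaw": -0.1}]}}

```text
time: 10.75
tool_pos: [0.5679, 0.0104, 0.225]
tcp_rot: [-1.753, -2.607, -0.0]
wrist_force: [0.2, 0.4, -3.3]
width: 0.578
grip_force: 32.4
```

>>> {"op": "drive_tool", "data": {"increments": [{"delta_pos": [0,0,0.7],"turn": 0,"jaw": -0.1},{"delta_pos": [0,0,0],"turn": 0,"jaw": -0.1},{"delta_pos": [0,0,0],"turn": 0,"jaw": -0.1}]}}

```text
time: 11.0
tool_pos: [0.5679, 0.0104, 0.2242]
tcp_rot: [-1.753, -2.607, 0.0]
wrist_force: [-0.8, -0.7, -3.9]
width: 0.578
grip_force: 32.4
```

>>> {"op": "drive_tool", "data": {"increments": [{"delta_pos": [0,0,0.7],"turn": 0,"jaw": -0.1},{"delta_pos": [0,0,0],"turn": 0,"jaw": -0.1},{"delta_pos": [0,0,0],"turn": 0,"jaw": -0.1}]}}

```text
time: 11.25
tool_pos: [0.568, 0.0104, 0.2236]
tcp_rot: [1.753, 2.607, 0.0]
wrist_force: [0.7, 0.4, -2.3]
width: 0.577
grip_force: 32.5
```

>>> {"op": "drive_tool", "data": {"increments": [{"delta_pos": [0,0,0.7],"turn": 0,"jaw": -0.1},{"delta_pos": [0,0,0],"turn": 0,"jaw": -0.1},{"delta_pos": [0,0,0],"turn": 0,"jaw": -0.1}]}}

```text
time: 11.5
tool_pos: [0.5681, 0.0104, 0.2234]
tcp_rot: [1.753, 2.607, 0.0]
wrist_force: [-2.0, 0.8, 1.5]
width: 0.578
grip_force: 32.9
```

Contact with the pin at TCP z = 0.2235, with about 5 N of push. Now turning in small arcs and watching z and the moment.

>>> {"op": "drive_tool", "data": {"increments": [{"delta_pos": [0,0,0.3],"turn": -0.04,"jaw": -0.1},{"delta_pos": [0,0,0],"turn": -0.04,"jaw": -0.1},{"delta_pos": [0,0,0],"turn": -0.04,"jaw": -0.1},{"delta_pos": [0,0,0],"turn": -0.04,"jaw": -0.1},{"delta_pos": [0,0,0],"turn": 0,"jaw": -0.1}]}}

```text
time: 11.92
tool_pos: [0.5684, 0.0102, 0.2234]
tcp_rot: [1.537, 2.738, 0.001]
wrist_force: [-1.3, -1.0, 2.6]
width: 0.585
grip_force: 32.9
```

```bash
python3 -c "
from h import *
go(.5682,.0107,.2166);print(bot.read_state()['torque'])"
```

```text
t 11.92 pos [0.5684 0.0102 0.2234] yaw 2.119 q [-0.03  0.24  1.99 -0.    0.9  -0.57] F [-1.3 -1.   2.6]
delta tool mm [0.6 0.1 6.8] len 7 zaxis [ 0.002 -0.    -1.   ] turn(tool z) None
[-0.19917675  0.13067785 -0.03697277]
```

>>> {"op": "drive_tool", "data": {"increments": [{"delta_pos": [0,0,0],"turn": -0.04,"jaw": -0.1},{"delta_pos": [0,0,0],"turn": -0.04,"jaw": -0.1},{"delta_pos": [0,0,0],"turn": -0.04,"jaw": -0.1},{"delta_pos": [0,0,0],"turn": -0.04,"jaw": -0.1},{"delta_pos": [0,0,0],"turn": -0.04,"jaw": -0.1}]}}

```text
time: 12.33
tool_pos: [0.5684, 0.0102, 0.2234]
tcp_rot: [1.256, 2.878, 0.0]
wrist_force: [-1.2, -1.3, 2.6]
width: 0.579
grip_force: 32.9
```

>>> {"op": "drive_tool", "data": {"increments": [{"delta_pos": [0,0,0],"turn": -0.04,"jaw": -0.1},{"delta_pos": [0,0,0],"turn": -0.04,"jaw": -0.1},{"delta_pos": [0,0,0],"turn": -0.04,"jaw": -0.1},{"delta_pos": [0,0,0],"turn": -0.04,"jaw": -0.1},{"delta_pos": [0,0,0],"turn": -0.04,"jaw": -0.1}]}}

```text
time: 12.75
tool_pos: [0.5684, 0.0102, 0.2233]
tcp_rot: [0.963, 2.989, 0.0]
wrist_force: [-0.4, -2.0, 2.7]
width: 0.579
grip_force: 32.9
```

>>> {"op": "drive_tool", "data": {"increments": [{"delta_pos": [0,0,0],"turn": -0.04,"jaw": -0.1},{"delta_pos": [0,0,0],"turn": -0.04,"jaw": -0.1},{"delta_pos": [0,0,0],"turn": -0.04,"jaw": -0.1},{"delta_pos": [0,0,0],"turn": -0.04,"jaw": -0.1},{"delta_pos": [0,0,0],"turn": -0.04,"jaw": -0.1}]}}

```text
time: 13.17
tool_pos: [0.5678, 0.0104, 0.2222]
tcp_rot: [-0.66, -3.071, -0.0]
wrist_force: [1.3, -0.4, -3.3]
width: 0.577
grip_force: 32.4
```

It dropped, with the push relieved and z down 1.2 mm. I'll stop turning and lower gently.

>>> {"op": "drive_tool", "data": {"increments": [{"delta_pos": [0,0,0.7],"turn": 0,"jaw": -0.1},{"delta_pos": [0,0,0.7],"turn": 0,"jaw": -0.1},{"delta_pos": [0,0,0],"turn": 0,"jaw": -0.1}]}}

```text
time: 13.42
tool_pos: [0.5678, 0.0104, 0.2207]
tcp_rot: [-0.663, -3.07, 0.0]
wrist_force: [0.3, -0.3, -4.6]
width: 0.578
grip_force: 32.5
```

```bash
python3 -c "
from h import *
go(.5682,.0107,.2166);print(bot.read_state()['torque'])"
```

```text
t 13.42 pos [0.5678 0.0104 0.2207] yaw 2.716 q [-0.03  0.25  2.   -0.    0.9  -1.17] F [ 0.3 -0.3 -4.6]
delta tool mm [-0.3  0.4  4.1] len 4 zaxis [-0.  0. -1.] turn(tool z) None
[-0.09763952 -0.13807117 -0.0132207 ]
```

>>> {"op": "drive_tool", "data": {"increments": [{"delta_pos": [0,0,1],"turn": 0,"jaw": -0.1},{"delta_pos": [0,0,1],"turn": 0,"jaw": -0.1},{"delta_pos": [0,0,1],"turn": 0,"jaw": -0.1},{"delta_pos": [0,0,0.5],"turn": 0,"jaw": -0.1},{"delta_pos": [0,0,0],"turn": 0,"jaw": -0.1}]}}

```text
time: 13.83
tool_pos: [0.5678, 0.0104, 0.2175]
tcp_rot: [-0.661, -3.071, 0.0]
wrist_force: [0.7, 0.1, -2.8]
width: 0.579
grip_force: 32.5
```

>>> {"op": "drive_tool", "data": {"increments": [{"delta_pos": [0,0,0.7],"turn": 0,"jaw": -0.1},{"delta_pos": [0,0,0],"turn": 0,"jaw": -0.1},{"delta_pos": [0,0,0],"turn": 0,"jaw": -0.1}]}}

```text
time: 14.08
tool_pos: [0.5679, 0.0104, 0.2169]
tcp_rot: [-0.661, -3.071, -0.0]
wrist_force: [-0.2, 0.1, -3.6]
width: 0.58
grip_force: 32.4
```

>>> {"op": "drive_tool", "data": {"increments": [{"delta_pos": [0,0,0.7],"turn": 0,"jaw": -0.1},{"delta_pos": [0,0,0.3],"turn": 0,"jaw": -0.1},{"delta_pos": [0,0,0],"turn": 0,"jaw": -0.1},{"delta_pos": [0,0,0],"turn": 0,"jaw": -0.1}]}}

```text
time: 14.42
tool_pos: [0.568, 0.0104, 0.2166]
tcp_rot: [0.661, 3.071, 0.0]
wrist_force: [-2.4, 0.3, 4.1]
width: 0.574
grip_force: 33.0
```

Seated: contact at z = 0.2166, exactly 20.0 mm above the bench-standing grasp, so the drum is down on the flange. Releasing and lifting, turning to yaw ≈ 1.97 on the way up.

>>> {"op": "drive_tool", "data": {"increments": [{"delta_pos": [0,0,-0.8],"turn": 0,"jaw": 0},{"delta_pos": [0,0,0],"turn": 0,"jaw": 0.3},{"delta_pos": [0,0,0],"turn": 0,"jaw": 0.6},{"delta_pos": [0,0,0],"turn": 0,"jaw": 0.8},{"delta_pos": [0,0,0],"turn": 0,"jaw": 0.8},{"delta_pos": [0,0,-8],"turn": 0,"jaw": 0.8},{"delta_pos": [0,0,-15],"turn": 0,"jaw": 0.8},{"delta_pos": [0,0,-20],"turn": 0,"jaw": 0.8}]}}

```text
time: 15.08
tool_pos: [0.5671, 0.0104, 0.259]
tcp_rot: [-0.66, -3.068, 0.001]
wrist_force: [0.9, -0.0, -0.1]
width: 0.901
grip_force: 0.0
```

>>> {"op": "drive_tool", "data": {"increments": [{"delta_pos": [0,0,-25],"turn": 0.06,"jaw": 0.8},{"delta_pos": [0,0,-25],"turn": 0.12,"jaw": 0.8},{"delta_pos": [0,0,-15],"turn": 0.12,"jaw": 0.8},{"delta_pos": [0,0,-5],"turn": 0.12,"jaw": 0.8},{"delta_pos": [0,0,0],"turn": 0.12,"jaw": 0.8},{"delta_pos": [0,0,0],"turn": 0.12,"jaw": 0.8},{"delta_pos": [0,0,0],"turn": 0.09,"jaw": 0.8},{"delta_pos": [0,0,0],"turn": 0,"jaw": 0.8}]}}

```text
time: 15.75
tool_pos: [0.568, 0.0104, 0.3306]
tcp_rot: [1.742, 2.613, 0.001]
wrist_force: [0.0, -0.6, -0.4]
width: 0.902
grip_force: 0.0
```

```bash
python3 -c "
from h import *
go(.544,-.279,.33)
go(.57,-.34,.33)"
```

```text
t 15.75 pos [0.568  0.0104 0.3306] yaw 1.966 q [-0.03  0.12  1.91  0.    1.1  -0.42] F [ 0.  -0.6 -0.4]
delta tool mm [-257.9 -133.4    0.6] len 290 zaxis [ 0.001 -0.    -1.   ] turn(tool z) None
t 15.75 pos [0.568  0.0104 0.3306] yaw 1.966 q [-0.03  0.12  1.91  0.    1.1  -0.42] F [ 0.  -0.6 -0.4]
delta tool mm [-324.2 -132.9    0.6] len 350 zaxis [ 0.001 -0.    -1.   ] turn(tool z) None
```

>>> {"op": "drive_tool", "data": {"increments": [{"delta_pos": [-18,-9,0],"turn": 0,"jaw": 0.6},{"delta_pos": [-36,-19,0],"turn": 0,"jaw": 0.6},{"delta_pos": [-36,-19,0],"turn": 0,"jaw": 0.6},{"delta_pos": [-36,-19,0],"turn": 0,"jaw": 0.6},{"delta_pos": [-36,-19,0],"turn": 0,"jaw": 0.6},{"delta_pos": [-36,-19,0],"turn": 0,"jaw": 0.6},{"delta_pos": [-36,-18,0],"turn": 0,"jaw": 0.6},{"delta_pos": [-18,-9,0],"turn": 0,"jaw": 0.6}]}}

```text
time: 16.42
tool_pos: [0.5439, -0.2768, 0.3304]
tcp_rot: [1.738, 2.615, -0.002]
wrist_force: [0.4, -0.2, 0.5]
width: 0.799
grip_force: 0.0
```

>>> {"op": "drive_tool", "data": {"increments": [{"delta_pos": [0,0,0],"turn": 0,"jaw": 0.5},{"delta_pos": [0,0,0],"turn": 0,"jaw": 0.5},{"delta_pos": [0,0,0],"turn": 0,"jaw": 0.5}]}}

```text
time: 16.67
tool_pos: [0.5445, -0.2722, 0.3297]
tcp_rot: [-1.738, -2.616, -0.001]
wrist_force: [-0.3, -0.5, -0.5]
width: 0.747
grip_force: 0.0
```

```bash
python3 - <<'E'
from h import *; import pickle
c=cam('wrist'); save('w5.png',c['pixels']); pickle.dump(c,open('w5.pkl','wb')); im=c['pixels']; hsv=cv2.cvtColor(im,cv2.COLOR_RGB2HSV)
print(proj(c,[.544,-.279,.007]))
m=((hsv[...,1]<70)&(hsv[...,2]>90)).astype(np.uint8); m[280:]=0
n,l,st,ce=cv2.connectedComponentsWithStats(m)
for i in range(1,n):
    if 80<st[i,4]<4000:
        q=np.argwhere(l==i)[:,::-1]; w=plane(c,q.astype(float),.007)[:,:2]
        print(ce[i].round(),st[i,4],cv2.minEnclosingCircle(w.astype(np.float32)),w.mean(0))
go(.544,-.279,.18)
E
```

```text
[[317.24493099 230.98215256]]
[550.  23.] 1533 ((0.6484577655792236, -0.04816895350813866), 0.026365796104073524) [ 0.6483393  -0.05097445]
[558. 195.] 3999 ((0.7310619950294495, -0.1776033639907837), 0.07850664108991623) [ 0.72966194 -0.16632411]
[243. 175.] 483 ((0.4653779864311218, -0.25727686285972595), 0.012192648835480213) [ 0.46540648 -0.25728709]
[317. 232.] 1152 ((0.5440563559532166, -0.2807407081127167), 0.01873328909277916) [ 0.54391387 -0.28053032]
[422. 241.] 379 ((0.6360207796096802, -0.2512133717536926), 0.011722319759428501) [ 0.63630235 -0.25101568]
[133. 264.] 348 ((0.4018212556838989, -0.389290988445282), 0.03411053121089935) [ 0.39674455 -0.37587111]
[129. 271.] 441 ((0.39397498965263367, -0.3838438391685486), 0.014603213407099247) [ 0.39436433 -0.38398503]
t 16.72 pos [ 0.5446 -0.2716  0.3297] yaw 1.97 q [-0.5   0.2   1.83  0.    1.12 -0.9 ] F [0.1 0.5 0.9]
delta tool mm [ -6.7  -3.4 149.7] len 150 zaxis [-0.     0.001 -1.   ] turn(tool z) None
```

View pics/w5.png

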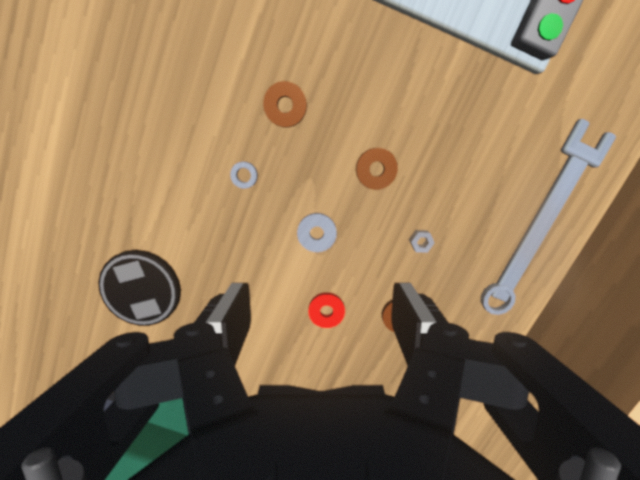

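The grey washer at (317,232), measured 37 mm across, is at (0.544, −0.2805). The small washer (243,175), nut (422,241) and coloured rings are clear of the fingers.

>>> {"op": "drive_tool", "data": {"increments": [{"delta_pos": [-4,-2,12],"turn": 0,"jaw": 0.4},{"delta_pos": [-4,-2,28],"turn": 0,"jaw": 0.3},{"delta_pos": [0,0,32],"turn": 0,"jaw": 0.3},{"delta_pos": [0,0,32],"turn": 0,"jaw": 0.3},{"delta_pos": [0,0,24],"turn": 0,"jaw": 0.3},{"delta_pos": [0,0,10],"turn": 0,"jaw": 0.3},{"delta_pos": [0,0,0],"turn": 0,"jaw": 0.3},{"delta_pos": [0,0,0],"turn": 0,"jaw": 0.3}]}}

```text
time: 17.38
tool_pos: [0.5441, -0.2809, 0.1915]
tcp_rot: [-1.737, -2.616, 0.0]
wrist_force: [-0.4, -0.3, 0.7]
width: 0.649
grip_force: 0.0
```

```bash
python3 -c "
from h import *
go(.544,-.2805,.176)"
```

```text
t 17.38 pos [ 0.5441 -0.2809  0.1915] yaw 1.969 q [-0.52  0.36  1.91  0.    0.87 -0.92] F [-0.4 -0.3  0.7]
delta tool mm [ 0.4  0.1 15.5] len 15 zaxis [-0.001  0.    -1.   ] turn(tool z) None
```

>>> {"op": "drive_tool", "data": {"increments": [{"delta_pos": [0,0,8],"turn": 0,"jaw": 0.3},{"delta_pos": [0,0,7],"turn": 0,"jaw": 0.3},{"delta_pos": [0,0,4],"turn": 0,"jaw": 0.3},{"delta_pos": [0,0,0],"turn": 0,"jaw": 0.3},{"delta_pos": [0,0,0],"turn": 0,"jaw": 0.3}]}}

```text
time: 17.8
tool_pos: [0.5439, -0.2816, 0.1728]
tcp_rot: [-1.74, -2.616, -0.0]
wrist_force: [0.6, -0.4, 0.3]
width: 0.654
grip_force: 0.0
```

>>> {"op": "drive_tool", "data": {"increments": [{"delta_pos": [0,0,0],"turn": 0,"jaw": 0.1},{"delta_pos": [0,0,0],"turn": 0,"jaw": 0},{"delta_pos": [0,0,0],"turn": 0,"jaw": -0.1},{"delta_pos": [0,0,0],"turn": 0,"jaw": -0.2},{"delta_pos": [0,0,0],"turn": 0,"jaw": -0.3},{"delta_pos": [0,0,0],"turn": 0,"jaw": -0.4},{"delta_pos": [0,0,0],"turn": 0,"jaw": -0.4},{"delta_pos": [0,0,0],"turn": 0,"jaw": -0.4}], "grip_force": 20}}

```text
time: 18.47
tool_pos: [0.5442, -0.2817, 0.1734]
tcp_rot: [1.739, 2.615, -0.0]
wrist_force: [-1.7, 0.4, 4.8]
width: 0.402
grip_force: 19.9
```

>>> {"op": "drive_tool", "data": {"increments": [{"delta_pos": [0,0,0],"turn": 0,"jaw": 0.2},{"delta_pos": [0,0,0],"turn": 0,"jaw": 0.3},{"delta_pos": [0,0,0],"turn": 0,"jaw": 0.3},{"delta_pos": [0,0,0],"turn": 0.12,"jaw": 0.3},{"delta_pos": [0,0,0],"turn": 0.12,"jaw": 0.3},{"delta_pos": [0,0,0],"turn": 0.12,"jaw": 0.3},{"delta_pos": [0,0,0],"turn": 0.12,"jaw": 0.3},{"delta_pos": [0,0,0],"turn": 0.12,"jaw": 0.3}]}}

```text
time: 19.13
tool_pos: [0.5438, -0.2814, 0.1723]
tcp_rot: [-2.44, -1.977, 0.0]
wrist_force: [1.1, 0.2, -0.1]
width: 0.653
grip_force: 0.0
```

>>> {"op": "drive_tool", "data": {"increments": [{"delta_pos": [0,0,0],"turn": 0.12,"jaw": 0.3},{"delta_pos": [0,0,0],"turn": 0.12,"jaw": 0.3},{"delta_pos": [0,0,0],"turn": 0.12,"jaw": 0.3},{"delta_pos": [0,0,0],"turn": 0.12,"jaw": 0.3},{"delta_pos": [0,0,0],"turn": 0.12,"jaw": 0.3},{"delta_pos": [0,0,0],"turn": 0.12,"jaw": 0.3},{"delta_pos": [0,0,0],"turn": 0.12,"jaw": 0.3},{"delta_pos": [0,0,0],"turn": 0.12,"jaw": 0.3}]}}

```text
time: 19.8
tool_pos: [0.5438, -0.2814, 0.1723]
tcp_rot: [-3.078, -0.627, 0.001]
wrist_force: [-0.6, -0.1, -0.3]
width: 0.648
grip_force: 0.0
```

>>> {"op": "drive_tool", "data": {"increments": [{"delta_pos": [0,0,0],"turn": 0,"jaw": 0.1},{"delta_pos": [0,0,0],"turn": 0,"jaw": 0},{"delta_pos": [0,0,0],"turn": 0,"jaw": -0.1},{"delta_pos": [0,0,0],"turn": 0,"jaw": -0.2},{"delta_pos": [0,0,0],"turn": 0,"jaw": -0.3},{"delta_pos": [0,0,0],"turn": 0,"jaw": -0.4},{"delta_pos": [0,0,0],"turn": 0,"jaw": -0.4},{"delta_pos": [0,0,0],"turn": 0,"jaw": -0.4}], "grip_force": 25}}

```text
time: 20.47
tool_pos: [0.544, -0.2816, 0.1729]
tcp_rot: [3.076, 0.637, 0.0]
wrist_force: [-0.3, 0.9, 1.5]
width: 0.401
grip_force: 24.9
```

```bash
python3 -c "
from h import *
go(.5680,.0104,.30)"
```

```text
t 20.47 pos [ 0.544  -0.2816  0.1729] yaw 0.408 q [-0.52  0.38  1.92  0.    0.84  0.64] F [-0.3  0.9  1.5]
delta tool mm [ 137.9 -258.4 -127.1] len 319 zaxis [ 0. -0. -1.] turn(tool z) None
```

>>> {"op": "drive_tool", "data": {"increments": [{"delta_pos": [0,0,-15],"turn": 0,"jaw": -0.4},{"delta_pos": [0,0,-30],"turn": 0,"jaw": -0.4},{"delta_pos": [0,0,-40],"turn": 0,"jaw": -0.4},{"delta_pos": [8,-15,-30],"turn": 0,"jaw": -0.4},{"delta_pos": [17,-32,-12],"turn": 0,"jaw": -0.4},{"delta_pos": [18,-34,0],"turn": 0,"jaw": -0.4},{"delta_pos": [18,-34,0],"turn": 0,"jaw": -0.4},{"delta_pos": [18,-34,0],"turn": 0,"jaw": -0.4}]}}

```text
time: 21.13
tool_pos: [0.5573, -0.1122, 0.3005]
tcp_rot: [3.076, 0.635, 0.002]
wrist_force: [0.2, -0.1, -0.1]
width: 0.395
grip_force: 25.1
```

>>> {"op": "drive_tool", "data": {"increments": [{"delta_pos": [18,-34,0],"turn": 0,"jaw": -0.4},{"delta_pos": [17,-32,0],"turn": 0,"jaw": -0.4},{"delta_pos": [12,-22,0],"turn": 0,"jaw": -0.4},{"delta_pos": [6,-11,0],"turn": 0,"jaw": -0.4},{"delta_pos": [3,-5,0],"turn": 0,"jaw": -0.4},{"delta_pos": [0,0,0],"turn": 0,"jaw": -0.4},{"delta_pos": [0,0,0],"turn": 0,"jaw": -0.4},{"delta_pos": [0,0,0],"turn": 0,"jaw": -0.4}]}}

```text
time: 21.8
tool_pos: [0.5675, 0.003, 0.2997]
tcp_rot: [3.076, 0.634, -0.001]
wrist_force: [-0.4, 0.7, -0.9]
width: 0.397
grip_force: 25.1
```

```bash
python3 - <<'E'
from h import *; import pickle
go(.5680,.0104,.268)
c=cam('wrist'); save('w6.png',c['pixels']); pickle.dump(c,open('w6.pkl','wb'))
s=bot.read_state(); z=s['tool_pos'][2]-.1729+.007
print(proj(c,[[*s['tool_pos'][:2],z],[.568,.0104,.093]]))
im=c['pixels'];hsv=cv2.cvtColor(im,cv2.COLOR_RGB2HSV)
E
```

```text
t 21.8 pos [0.5675 0.003  0.2997] yaw 0.407 q [-0.04  0.15  1.94 -0.    1.05  1.13] F [-0.4  0.7 -0.9]
delta tool mm [ 3.4 -6.7 31.7] len 33 zaxis [-0.    -0.001 -1.   ] turn(tool z) None
[[322.0092195  303.18669633]
 [309.6955217  264.53390348]]
```

View pics/w6.png

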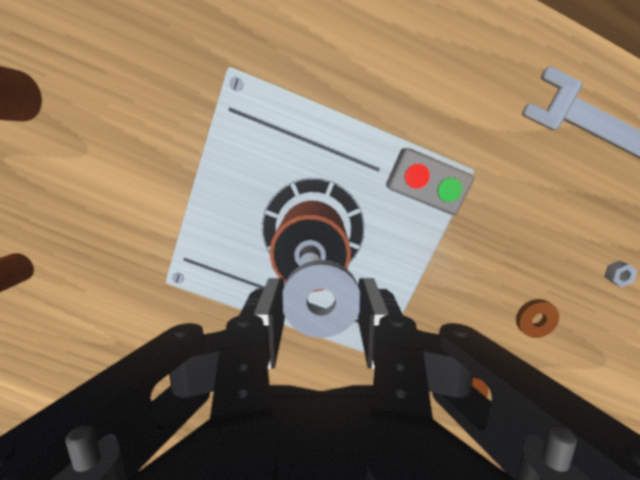

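The fitted drum's top is at (310,255) with the spindle tip just showing, and the washer held flat is at (321,301). I'll check the washer's offset in the grip.

```bash
python3 - <<'E'
from h import *; import pickle
c=pickle.load(open('w6.pkl','rb')); im=c['pixels']
s=bot.read_state(); z=s['tool_pos'][2]-.1729+.007
hsv=cv2.cvtColor(im,cv2.COLOR_RGB2HSV); g=cv2.GaussianBlur(cv2.cvtColor(im,cv2.COLOR_RGB2GRAY),(3,3),0).astype(float)
def fit(r0,r1,angs):
    o=np.array([*s['tool_pos'][:2]]); pts=[]
    rs=np.arange(r0,r1,.0002)
    for a in np.radians(angs):
        W=np.c_[o[0]+rs*np.cos(a),o[1]+rs*np.sin(a),np.full(len(rs),z)]; p=proj(c,W).astype(np.float32)
        v=cv2.remap(g.astype(np.float32),p[:,0].reshape(1,-1),p[:,1].reshape(1,-1),1)[0]
        i=np.argmax(abs(np.gradient(v))); pts.append(W[i,:2])
    w=np.array(pts)
    for _ in range(5):
        A=np.c_[2*w,np.ones(len(w))]; q=np.linalg.lstsq(A,(w**2).sum(1),rcond=None)[0]; r=np.sqrt(q[2]+q[:2]@q[:2]); e=abs(np.hypot(*(w-q[:2]).T)-r); w=w[e<=max(np.percentile(e,88),.0003)]
    d=(q[:2]-o)*1000; y=.407; print('tool dx,dy',d@[np.cos(y),np.sin(y)],d@[np.sin(y),-np.cos(y)],'r',r*1000,len(w),e.max()*1000)
fit(.014,.022,np.arange(0,360,5)); fit(.004,.009,np.arange(0,360,5))
E
```

```text
tool dx,dy 0.6441546534460095 -0.622592074331385 r 17.79584164667619 42 0.2914479677071681
tool dx,dy 0.20916199377828273 -0.5798851241246459 r 6.192238072934875 48 0.26201684002333075
```

The washer is centred within about 0.5 mm. Aligning and stopping just above the tip.

>>> {"op": "drive_tool", "data": {"increments": [{"delta_pos": [2,-4,8],"turn": 0,"jaw": -0.4},{"delta_pos": [1,-2.5,12],"turn": 0,"jaw": -0.4},{"delta_pos": [0,0,7],"turn": 0,"jaw": -0.4},{"delta_pos": [0,0,2],"turn": 0,"jaw": -0.4},{"delta_pos": [0,0,0],"turn": 0,"jaw": -0.4},{"delta_pos": [0,0,0],"turn": 0,"jaw": -0.4},{"delta_pos": [0,0,0],"turn": 0,"jaw": -0.4}]}}

```text
time: 22.43
tool_pos: [0.5679, 0.0113, 0.271]
tcp_rot: [3.076, 0.636, 0.001]
wrist_force: [1.5, 0.5, -0.3]
width: 0.399
grip_force: 25.1
```

```bash
python3 -c "
from h import *
go(.5680,.0104,.2489); bot.read_camera('top'); go(.5680,.0104,.2489)"
```

```text
t 22.43 pos [0.5679 0.0113 0.271 ] yaw 0.408 q [-0.02  0.18  1.96 -0.    0.99  1.14] F [ 1.5  0.5 -0.3]
delta tool mm [-0.3  0.9 22.1] len 22 zaxis [ 0. -0. -1.] turn(tool z) None
t 22.48 pos [0.568  0.0114 0.2712] yaw 0.408 q [-0.02  0.18  1.96 -0.    0.99  1.14] F [ 0.5  0.5 -0.6]
delta tool mm [-0.4  0.9 22.3] len 22 zaxis [ 0.001 -0.    -1.   ] turn(tool z) None
```

>>> {"op": "drive_tool", "data": {"increments": [{"delta_pos": [-0.5,0.8,0],"turn": 0,"jaw": -0.4},{"delta_pos": [0,0,2],"turn": 0,"jaw": -0.4},{"delta_pos": [0,0,2],"turn": 0,"jaw": -0.4},{"delta_pos": [0,0,2],"turn": 0,"jaw": -0.4},{"delta_pos": [0,0,1.5],"turn": 0,"jaw": -0.4},{"delta_pos": [0,0,1],"turn": 0,"jaw": -0.4},{"delta_pos": [0,0,0],"turn": 0,"jaw": -0.4},{"delta_pos": [0,0,0],"turn": 0,"jaw": -0.4}]}}

```text
time: 23.15
tool_pos: [0.5675, 0.0104, 0.2621]
tcp_rot: [-3.076, -0.636, 0.0]
wrist_force: [-0.3, -0.4, -0.8]
width: 0.402
grip_force: 25.1
```

>>> {"op": "drive_tool", "data": {"increments": [{"delta_pos": [0.2,0,1],"turn": 0,"jaw": -0.4},{"delta_pos": [0,0,2],"turn": 0,"jaw": -0.4},{"delta_pos": [0,0,1],"turn": 0,"jaw": -0.4},{"delta_pos": [0,0,0],"turn": 0,"jaw": -0.4},{"delta_pos": [0,0,0],"turn": 0,"jaw": -0.4}]}}

```text
time: 23.57
tool_pos: [0.5677, 0.0105, 0.2581]
tcp_rot: [3.077, 0.636, -0.0]
wrist_force: [-0.5, -0.8, -1.7]
width: 0.398
grip_force: 25.0
```

The washer is past the taper with no force; continuing down.

>>> {"op": "drive_tool", "data": {"increments": [{"delta_pos": [0,0,1],"turn": 0,"jaw": -0.4},{"delta_pos": [0,0,2],"turn": 0,"jaw": -0.4},{"delta_pos": [0,0,2],"turn": 0,"jaw": -0.4},{"delta_pos": [0,0,1.5],"turn": 0,"jaw": -0.4},{"delta_pos": [0,0,0.8],"turn": 0,"jaw": -0.4},{"delta_pos": [0,0,0],"turn": 0,"jaw": -0.4},{"delta_pos": [0,0,0],"turn": 0,"jaw": -0.4}]}}

```text
time: 24.15
tool_pos: [0.5677, 0.0105, 0.2508]
tcp_rot: [-3.077, -0.636, 0.0]
wrist_force: [0.8, -0.9, -1.7]
width: 0.396
grip_force: 25.0
```

>>> {"op": "drive_tool", "data": {"increments": [{"delta_pos": [0,0,0.8],"turn": 0,"jaw": -0.4},{"delta_pos": [0,0,0],"turn": 0,"jaw": -0.4},{"delta_pos": [0,0,0],"turn": 0,"jaw": -0.4}]}}

```text
time: 24.4
tool_pos: [0.5678, 0.0105, 0.2502]
tcp_rot: [-3.076, -0.636, 0.0]
wrist_force: [-0.4, -0.4, -1.1]
width: 0.4
grip_force: 25.0
```

>>> {"op": "drive_tool", "data": {"increments": [{"delta_pos": [0,0,0.7],"turn": 0,"jaw": -0.4},{"delta_pos": [0,0,0.5],"turn": 0,"jaw": -0.4},{"delta_pos": [0,0,0],"turn": 0,"jaw": -0.4},{"delta_pos": [0,0,0],"turn": 0,"jaw": -0.4}]}}

```text
time: 24.73
tool_pos: [0.5678, 0.0105, 0.249]
tcp_rot: [-3.077, -0.636, -0.0]
wrist_force: [-0.0, -1.6, -0.4]
width: 0.396
grip_force: 25.1
```

>>> {"op": "drive_tool", "data": {"increments": [{"delta_pos": [0,0,0.5],"turn": 0,"jaw": -0.4},{"delta_pos": [0,0,0],"turn": 0,"jaw": -0.4},{"delta_pos": [0,0,0],"turn": 0,"jaw": -0.4}]}}

```text
time: 24.98
tool_pos: [0.5678, 0.0105, 0.2488]
tcp_rot: [3.076, 0.636, 0.0]
wrist_force: [-1.6, -0.8, 2.6]
width: 0.399
grip_force: 25.3
```

Washer contact at 0.2488, against 0.2489 expected. Releasing and lifting clear.

>>> {"op": "drive_tool", "data": {"increments": [{"delta_pos": [0,0,0],"turn": 0,"jaw": -0.1},{"delta_pos": [0,0,0],"turn": 0,"jaw": 0.1},{"delta_pos": [0,0,0],"turn": 0,"jaw": 0.3},{"delta_pos": [0,0,0],"turn": 0,"jaw": 0.3},{"delta_pos": [0,0,-5],"turn": 0,"jaw": 0.4},{"delta_pos": [0,0,-15],"turn": 0,"jaw": 0.4},{"delta_pos": [0,0,-25],"turn": 0,"jaw": 0.4},{"delta_pos": [0,0,-25],"turn": 0,"jaw": 0.4}]}}

```text
time: 25.65
tool_pos: [0.5672, 0.0106, 0.3184]
tcp_rot: [-3.076, -0.636, 0.004]
wrist_force: [0.1, -0.2, 0.4]
width: 0.7
grip_force: 0.0
```

>>> {"op": "drive_tool", "data": {"increments": [{"delta_pos": [-20,0,-20],"turn": 0,"jaw": 0.4},{"delta_pos": [-30,0,-10],"turn": 0,"jaw": 0.4},{"delta_pos": [-20,0,0],"turn": 0,"jaw": 0.4},{"delta_pos": [0,0,0],"turn": 0,"jaw": 0.4},{"delta_pos": [0,0,0],"turn": 0,"jaw": 0.4},{"delta_pos": [0,0,0],"turn": 0,"jaw": 0.4}]}}

```text
time: 26.15
tool_pos: [0.5038, -0.0172, 0.3488]
tcp_rot: [3.077, 0.636, 0.002]
wrist_force: [0.5, -0.4, 1.3]
width: 0.701
grip_force: 0.0
```

```bash
python3 - <<'E'
from h import *
c=cam('wrist'); p=proj(c,[[.568,.0104,.093],[.568,.0104,.083],[.568,.0104,.076]]);print(p)
x,y=p[1].astype(int); im=c['pixels']; hsv=cv2.cvtColor(im,cv2.COLOR_RGB2HSV)
m=((hsv[...,1]<70)&(hsv[...,2]>90)).astype(np.uint8)
save('fin.png',im,(max(x-75,0),max(y-65,0),x+75,y+65),4)
go(.568,.0104,.3)
E
```

```text
[[321.65501788 142.97094952]
 [321.61048791 143.12838802]
 [321.58151457 143.23082578]]
t 26.2 pos [ 0.5041 -0.0171  0.3485] yaw 0.408 q [-0.08 -0.02  2.02  0.    1.13  1.08] F [-0.7 -0.1  0.3]
delta tool mm [69.6  0.1 48.6] len 85 zaxis [ 0.001  0.    -1.   ] turn(tool z) None
```

View pics/fin.png

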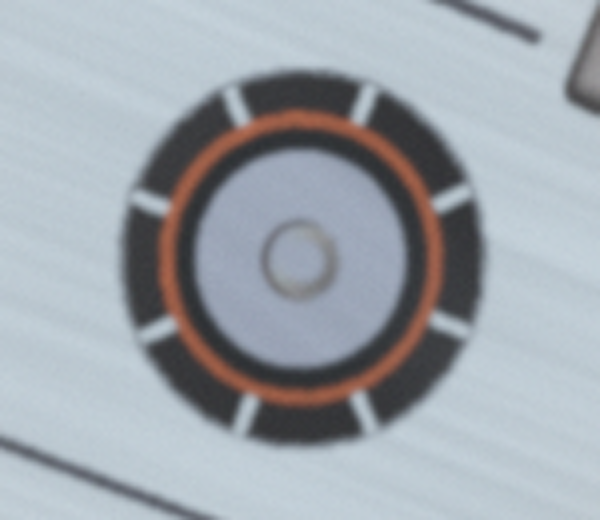

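The final crop shows the drum, washer and spindle concentric at (300,258), with the washer flat on the drum and the spindle through it. The gripper is clear.

```bash
python3 -c "
from workcell import bot
print(bot.finish_job())"
```

```text
the job is handed in; nothing more can be done
None
```

The widest drum sits fully down on the flange with the pin in one of its holes, the wider washer lies flat on top of it over the spindle, the gripper is open and clear, and the job was handed in at about 26 s; no verdict came back.

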